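# Slide the sole pattern home and clamp it

## Robot

A 6-joint arm with a two-finger parallel gripper is mounted at the origin on a cart in front of the work surface, level with it; the furniture and walls round the work are solid. World frame = base frame: x ahead of the robot, y to its left, z up, the work surface at z = 0. Lengths are in mm, angles in degrees, forces in N, time in s.
With the tool pointing down it reaches from about 250 to 775 mm from the base axis. Payload 4 kg.
Tool frame: the origin (TCP) lies midway between the tips of the shut fingers; the grasp point (between the pads) lies 19 mm behind it (r.grip_depth is the distance from the TCP to the grasp point, in mm); z points along the fingers, y is the line along which they close (so a half turn about z gives the same grasp; the last joint's range is limited). The gripper opens to 85 mm and grips with 20 to 120 N. Pads are 22 mm wide; open, the fingers measure 114 mm over their backs; the gripper's body (76 mm by 85 mm) begins 54 mm behind the grasp point. The pads swing forward as they close: fully open they stand 13 mm farther back than shut.
Start: joints at [69.036, 4.996, 78.535, -0, 96.463, -5.907], TCP at [142.89, 531.131, 231.341] pointing down, gripper open.
Joint ranges: [-177.83, 177.83], [-43.37, 116.18], [15.69, 146.23], [-61.86, 241.86], [9.47, 152.12], [-147.06, 147.06]. Speed limits (degrees/s): [159.86, 159.86, 180, 180, 180, 180].

## Interface

Orientations are given as a 3x3 rotation matrix whose columns are the frame's x, y, z axes.
In Python, from workcell import r gives the robot as it stands.
- The arm moves only by the tool play_rows, never from a script. Its argument "commands" is a list of rows, each a list of 5 numbers: the closure, from -1 (fully open) to 1 (shut), then the shift along the tool's x, y, z in m, then the turn about the tool's z in rad. In form: [[grip, dx, dy, dz, twist], ...]. A call has 1 to 20 rows; each row shifts and turns the commanded pose from where the row before left it, along the tool's axes as they then stand; what a row does not reach is not made up. A row lasts 1/10 s, in which the tool goes at most 50 mm and 8.59 degrees, less where a joint would pass 70% of its speed; a pose out of reach is approached as far as the arm can. A call is refused whole if a number of a shift passes 0.05 or a number of a turn 0.15, either way. A call with a gripper value outside its range is refused whole. The fingers move at their own pace and stop on an object; "force" is the grip in N (left out, the last holds). Time passes only in rows, so rows that do not move let the fingers close. It gives the time, the measured TCP pose, the force, the opening and the grip force at its end, in the units of the state.
- r.sense(): the state, without advancing time (a new reading comes with each control period).
- r.get_image(name): name is "scene" or "top" or "wrist"; returns a dict with "pixels" (384x512x3 uint8, red, green, blue), "camera_matrix" (3x3 intrinsics, pixels), "extrinsics" (4x4, takes a point from camera to world coordinates); the wrist camera has in their place "T_tool_cam" (4x4, takes a point from camera to tool coordinates, whose origin is the TCP and whose axes are the flange's). Camera axes: x right, y down, z forward; pixel columns grow to the right and rows downward; lengths in mm; the calibration is good to about 2 mm. A picture is of the moment at which its call begins: read the wrist's pose just before it. There is no depth.
- r.hand_in(): hands the job in; it is judged then, once.
The state is a dict: "time": time; "q": joint angles; "dq": joint speeds; "joint_torque": joint torques, N m; "eef_pos": TCP position; "tool_rot": TCP orientation; "contact_force": force on the tool from outside, world axes, zero at the start; "wrist_torque": the same for the moment, N m; "width": finger opening in mm; "finger_force": force on a finger pad.
Only numpy, scipy, OpenCV 4.12 (cv2) and the standard library are available. Lean on these libraries where they do the work, as an engineer would, in place of code of your own. Each camera call takes 0.05 s, during which the arm holds its last target. There are 200 camera calls.

## Task

The sole pattern, a stiff thin fibreboard sheet, lies loose in the marking frame, short of the stop. Press lightly on its top through the open part of the frame (about 10 newtons; dragging it along under more than 15 scuffs it) and slide it along the rails until you feel its front edge butt against the stop, pushing it there with 2 to 6 newtons; then fold the hinged clamp fully down onto it and let go. Never press hard on anything (28 newtons at most), and leave the small things round the frame where they are.

Things in the scene. Friction and masses are not known exactly. Their poses are not given: they have to be found in the camera images.
- frame: marking frame fixed on the bench: dark wooden bed 230 x 112 x 12 mm on plywood packing that lifts it 0 to 10 mm; origin at the centre of the bed's underside, x along the rails towards the stop, y across, z up. Side rails with aluminium lips run from x = -115 to 75 mm, inner faces at y = +-42 mm, lips reach in to y = +-37 mm, lip tops 21.5 mm above the frame's origin.
- pattern: stiff brown fibreboard sheet 130 x 80 x 4 mm, 40 to 85 g, flat on the bed between the rails, 2 mm play each side, sole outline on it; origin at the centre of its underside, x along its length to the stop. Top 16 mm above the frame's origin. Rear edge always under the cover plate. Friction on the bed about 0.15, under fingertips about 0.4: pressing down with 8 to 15 N drags it.
- stop: dark steel stop bar fixed across the end of the frame, 30 x 100 mm, 12 mm high on the bed; origin at the bottom middle of the face that the pattern butts against (75 mm ahead of the frame's origin, 12 mm above the frame's origin), axes as the frame's. When home, the pattern's origin is 65 mm behind it. Two hinge knuckles at y = +-30 mm rise to 38 mm above the frame's origin.
- clamp (a joint): hinge angle of the steel clamp flap on the stop: 0 fully open, leaning 15 degrees back from upright, away from the pattern; 0.26 upright; about 1.83 folded down with its rubber foot on the pattern. It stays where left; about 1.5 N at its free edge moves it. Hinge axis along the frame's y, 16 mm beyond the stop face, 32 mm above the frame's origin.
- clamp_edge (a point): middle of the flap's free edge: a round steel bar 10 mm thick, 56 mm long along the frame's y, 46 mm from the hinge axis, 76 mm above the frame's origin when open, 33 mm when down. Flap 48 mm wide, 5 mm thick; its rubber foot, 31 to 41 mm from the axis, reaches 16 mm below the flap's mid-plane on the pattern's side.
- wax_block: bystander: orange-brown wax block 32 x 50 x 18 mm beside the frame; origin at the centre of its underside
- thread_spool_1: bystander: black thread spool, 29 mm across, 41 mm tall, beside the frame; origin at the centre of its underside
- sanding_block: bystander: small wooden sanding block 62 x 30 x 12 mm beside the frame; origin at the centre of its underside
- cork_block: bystander: small cork 24 x 36 x 19 mm beside the frame; origin at the centre of its underside
- cover_edge (a point): middle of the top of the stop-side edge of a fixed aluminium cover plate that bridges the rails over the pattern's rear end (away from the stop): x = -115 to -45 mm in the frame, top 24.5 mm above the frame's origin. From this edge to the stop (120 mm) the frame is open from above.

How it is judged (in metres and radians):
On the way, in this order (a step that is already met when the one before it is completed fails the run):
1. the pattern is pushed against the stop with more than 2 N (contact force between pattern and stop above 2 N and x of pattern in the frame of stop above -0.067 m), for 0.15 s.
2. the clamp is folded down onto the pattern (value of joint clamp above 1.74 rad), for 0.2 s.
At the end, for the whole second after the job is handed in: the pattern lies flat with its front edge within 2 mm of the stop, the clamp is down on it (hinge angle over 1.74 rad), and all is at rest (x of pattern in the frame of stop above -0.067 m and value of joint clamp above 1.74 rad and angle between pattern's own z axis and vertical below 0.03 rad and linear speed of pattern below 0.01 m/s); the robot touches nothing.
It fails at once if the fingers press on anything with more than 28 N (contact force between the fingers and anything else above 28 N).
It fails at once if the pattern, once on its way (5 mm from its start), is slid at over 15 mm/s while the fingers press on it with more than 15 N (it scuffs) (contact force between the fingers and pattern above 15 N and linear speed of pattern above 0.015 m/s and distance of pattern from where it was at the start of the episode above 0.005 m).
It fails at once if the pattern is pushed against the stop with more than 6 N (contact force between pattern and stop above 6 N).
It fails at once if a bystander is moved more than 15 mm (distance of any of wax_block, thread_spool_1, sanding_block, cork_block from where it was at the start of the episode above 0.015 m).
It also fails if it takes over 64 s, if anything falls off the work surface, if the arm or the gripper's body presses on something with over 40 N, if the wrist force passes 120 N, or if a joint passes its speed limit or range.

## Working session

There is one attempt and no reset: what is moved stays moved. The work goes in short steps, Python scripts to look and compute and a tool call to move; the robot and the scene stay as the last step left them, time stands still between calls to the robot, and variables do not carry over. Pictures are saved under pics/ and viewed, at most 10 in all, crops included, and the job is handed in when it is done.

Besides the shell and the picture viewer there is one more tool, called after ">>>" as name(argument=value, ...), one argument or row to a line, values as JSON. play_rows: Moves the arm, as the interface text tells. Its arguments: {"type":"object","properties":{"commands":{"type":"array","items":{"type":"array","items":{"type":"number"}}},"force":{"type":"number"}},"required":["commands"]}

```bash
ls; mkdir -p pics; python3 - <<'E'
from workcell import r
import cv2
s=r.sense(); print(s['time'],s['eef_pos'],s['tool_rot'],s['width'],s['contact_force'])
for n in("scene","top"):
    d=r.get_image(n); cv2.imwrite(f"pics/{n}0.png",d["pixels"][:,:,::-1]); print(n,d["camera_matrix"],d["extrinsics"])
E
```

```text
pics
0.0 [142.6955409  530.6481822  230.10691758] [[-9.65675020e-01  2.59751968e-01 -8.19409839e-04]
 [ 2.59753150e-01  9.65672713e-01 -2.12428867e-03]
 [ 2.39493559e-04 -2.26421679e-03 -9.99997408e-01]] 85.40340821459499 [ 0.61460977 -0.96970536  0.55116854]
scene [[409.22109431   0.         254.18495869]
 [  0.         409.22109431 195.35370675]
 [  0.           0.           1.        ]] [[ 5.77243323e-01 -5.90014604e-01  5.64511216e-01  8.00969618e+01]
 [-8.16524671e-01 -4.09604870e-01  4.06830816e-01 -5.39657547e+02]
 [-8.80957965e-03 -6.95777707e-01 -7.18203156e-01  6.79903213e+02]
 [ 0.00000000e+00  0.00000000e+00  0.00000000e+00  1.00000000e+00]]
top [[422.27871645   0.         249.11335744]
 [  0.         422.27871645 192.75017461]
 [  0.           0.           1.        ]] [[-1.11182647e-02 -9.94696150e-01  1.02254355e-01  4.41796343e+02]
 [-9.99927189e-01  1.15395404e-02  3.52925101e-03 -2.27646093e+02]
 [-4.69050065e-03 -1.02207671e-01 -9.94752025e-01  9.26608626e+02]
 [ 0.00000000e+00  0.00000000e+00  0.00000000e+00  1.00000000e+00]]
```

View pics/scene0.png

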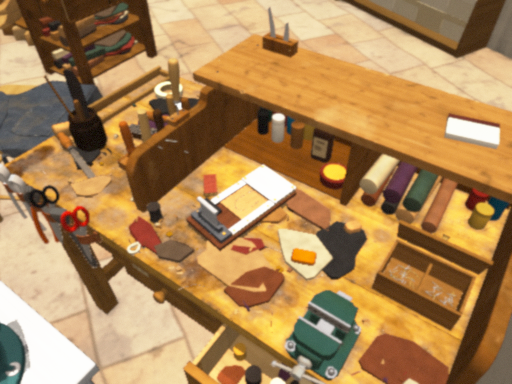

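View pics/top0.png

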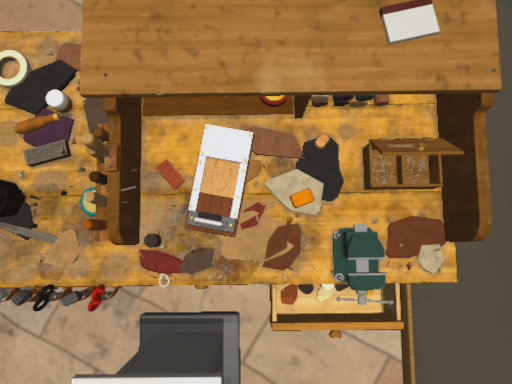

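The scene shows the frame at about (240,205) px: white cover plate at the far end, stop and raised clamp near the robot. In the top view the frame runs from (228,125) to (212,235). I'll enlarge both.

```bash
python3 - <<'E'
import cv2,numpy as np
a=cv2.imread("pics/top0.png")[110:250,170:270]; b=cv2.imread("pics/scene0.png")[155:255,180:305]
a=cv2.resize(a,None,fx=4,fy=4,interpolation=cv2.INTER_CUBIC)
b=cv2.resize(b,None,fx=3.2,fy=3.2,interpolation=cv2.INTER_CUBIC)
c=np.zeros((560,800,3),np.uint8); c[:560,:400]=a; c[:320,400:]=b
cv2.imwrite("pics/crop0.png",c)
E
```

```text
(no output)
```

View pics/crop0.png

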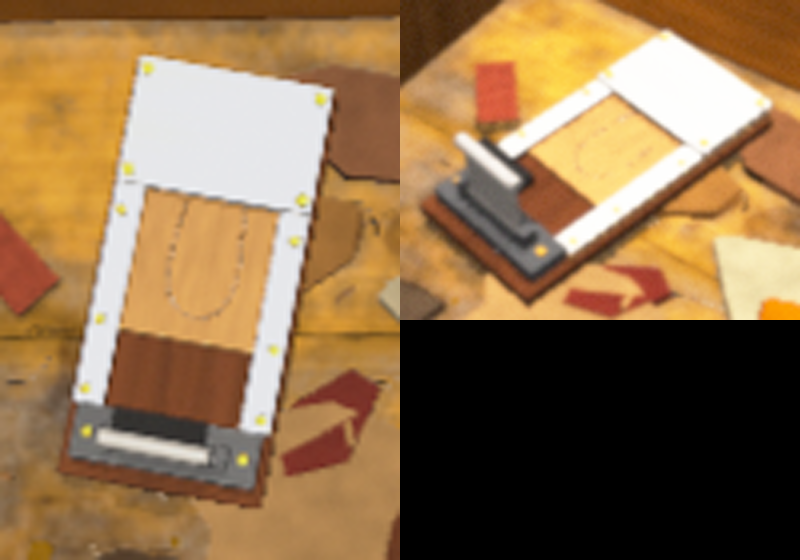

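The crop shows the cover corners at (138,57),(333,90), the pattern front edge (118,328)-(253,352), the rail ends (72,402),(270,433) and the clamp bar (98,437)-(208,457). The stop is near the robot. The gap from pattern to stop is about 75/4 px.

```bash
cat > h.py <<'E'
import numpy as np
from workcell import r
def ray(d,uv,T=None):
    T=np.array(d["extrinsics"] if T is None else T); K=np.array(d["camera_matrix"])
    v=T[:3,:3]@np.linalg.solve(K,[uv[0],uv[1],1]); return T[:3,3],v/np.linalg.norm(v)
def plane(d,uv,z,T=None):
    o,v=ray(d,uv,T); return o+v*(z-o[2])/v[2]
def tri(rs):
    A=sum(np.eye(3)-np.outer(v,v) for o,v in rs); b=sum((np.eye(3)-np.outer(v,v))@o for o,v in rs)
    p=np.linalg.solve(A,b); return p,[round(float(np.linalg.norm((np.eye(3)-np.outer(v,v))@(p-o))),1) for o,v in rs]
E
python3 - <<'E'
from h import *
t=r.get_image("top"); s=r.get_image("scene")
np.set_printoptions(precision=1,suppress=True)
tp=lambda x,y:((x+.5)/4+170-.5,(y+.5)/4+110-.5)
sp=lambda x,y:((x-400+.5)/3.2+180-.5,(y+.5)/3.2+155-.5)
for n,a,b in [("farL",(138,57),(666,32)),("farR",(333,90),(772,102)),("nearR",(310,212),(706,151)),("nearL",(125,181),(600,75)),("pf L",(118,328),(528,151)),("pfR",(253,352),(593,212)),("railR",(270,433),(566,255)),("barL",(98,437),(457,137)),("barR",(208,457),(524,181))]:
    print(n,*tri([ray(t,tp(*a)),ray(s,sp(*b))]))
for n,a,z in [("farL",(138,57),29),("farR",(333,90),29),("nearR",(310,212),29),("nearL",(125,181),29),("pfL",(118,328),21),("pfR",(253,352),21),("railL",(72,402),26),("railR",(270,433),26)]: print(n,plane(t,tp(*a),z))
E
```

```text
farL [ 686.  -128.8   29.4] [0.5, 0.5]
farR [ 665.3 -234.    32.3] [0.1, 0.1]
nearR [ 599.  -221.3   32.1] [0.5, 0.5]
nearL [ 615.4 -121.6   36.6] [0.8, 0.8]
pf L [ 538.1 -116.2   21.7] [0.6, 0.6]
pfR [ 522.7 -186.8   19.4] [3.3, 3.3]
railR [ 479.4 -196.5   25.3] [2.3, 2.3]
barL [ 476.6 -114.3   87.1] [0.8, 0.8]
barR [ 468.1 -171.3   89.7] [2.3, 2.3]
farL [ 685.7 -128.3   29. ]
farR [ 666.1 -234.1   29. ]
nearR [ 599.3 -220.9   29. ]
nearL [ 617.4 -121.3   29. ]
pfL [ 538.6 -116.6   21. ]
pfR [ 524.7 -189.3   21. ]
railL [498.6 -92.7  26. ]
railR [ 480.8 -198.3   26. ]
```

```bash
python3 - <<'E'
from h import *
t=r.get_image("top"); s=r.get_image("scene")
np.set_printoptions(precision=0,suppress=True)
print("shelf corner",*tri([ray(t,(82,93)),ray(s,(195,80))]))
for z in (0,100,200): print("panel",z,plane(t,(108,243),z),plane(t,(140,243),z),"scene pt",plane(s,(133,170),z),plane(s,(135,197),z),plane(s,(215,85),z))
print("shelf R",plane(t,(497,93),300))
print("spool",plane(t,(152,240),20),"wax",plane(t,(302,198),18))
import cv2
a=cv2.imread("pics/top0.png")[90:260,90:190]; b=cv2.imread("pics/scene0.png")[60:220,100:260]
c=np.zeros((510,790,3),np.uint8); c[:,:300]=cv2.resize(a,None,fx=3,fy=3); c[:480,305:785]=cv2.resize(b,None,fx=3,fy=3)
cv2.imwrite("pics/panel.png",c)
E
```

```text
shelf corner [706.  80. 176.] [0.2, 0.2]
panel 0 [430.  85.   0.] [430.  15.   0.] scene pt [515. 142.   0.] [453.  69.   0.] [938. 225.   0.]
panel 100 [432.  51. 100.] [431. -11. 100.] scene pt [451.  42. 100.] [398. -21. 100.] [812. 112. 100.]
panel 200 [433.  17. 200.] [432. -37. 200.] scene pt [387. -59. 200.] [ 343. -110.  200.] [686.  -0. 200.]
shelf R [ 655. -605.  300.]
spool [436. -16.  20.] wax [ 522. -338.   18.]
```

View pics/panel.png

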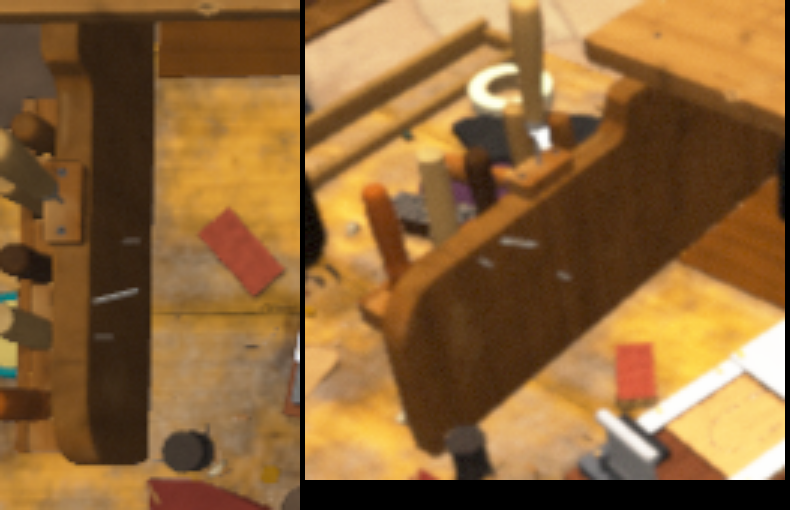

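The panel left of the frame reaches about z=150 and the shelf 176, with handles slightly higher. I'll travel at about z=300, close to the base.

>>> play_rows(
  commands=[
    [1,0,0,-0.035,-0.072],
    [1,0,0,-0.035,0],
    [1,-0.016,-0.025,0,0],
    [1,-0.016,-0.025,0,0],
    [1,-0.016,-0.025,0,0],
    [1,-0.016,-0.025,0,0],
    [1,-0.016,-0.025,0,0],
    [1,-0.016,-0.025,0,0],
    [1,-0.016,-0.025,0,0],
    [1,-0.016,-0.025,0,0],
    [1,-0.016,-0.025,0,0],
    [1,-0.016,-0.025,0,0],
    [1,-0.016,-0.025,0,0],
    [1,-0.016,-0.025,0,0],
    [1,-0.016,-0.025,0,0],
    [1,-0.016,-0.025,0,0],
    [1,-0.016,-0.025,0,0],
    [1,-0.016,-0.025,0,0],
    [1,-0.016,-0.025,0,0],
    [1,0,0,0,0],
  ],
  force=40,
)

```text
time: 2.3
eef_pos: [330.0, 59.8, 301.0]
tool_rot: [[-0.981, 0.195, -0.0], [0.195, 0.981, -0.001], [-0.0, -0.001, -1.0]]
contact_force: [0.4, 0.0, -0.7]
width: 0.1
finger_force: 0.0
```

>>> play_rows(
  commands=[
    [1,-0.0226,-0.0142,0,0],
    [1,-0.0226,-0.0142,0,0],
    [1,-0.0226,-0.0142,0,0],
    [1,-0.0226,-0.0142,0,0],
    [1,-0.0226,-0.0142,0,0],
    [1,-0.0226,-0.0142,0,0],
    [1,-0.0226,-0.0142,0,0],
    [1,-0.0226,-0.0142,0.01,0],
    [1,-0.0226,-0.0142,0.015,0],
    [1,-0.0226,-0.0142,0.015,0],
    [1,-0.0226,-0.0142,0.015,0],
    [1,-0.0226,-0.0142,0.015,0],
    [1,0,0,0,0],
    [1,0,0,0,0],
  ],
)

```text
time: 3.7
eef_pos: [563.2, -155.7, 230.3]
tool_rot: [[-0.982, 0.189, -0.002], [0.189, 0.982, 0.002], [0.002, 0.001, -1.0]]
contact_force: [0.3, -0.1, 0.4]
width: 0.3
finger_force: 0.0
```

```bash
python3 - <<'E'
from h import *
import cv2
s=r.sense(); print(s['eef_pos'],s['contact_force'])
d=r.get_image("wrist"); cv2.imwrite("pics/w1.png",d["pixels"][:,:,::-1]); print(d["camera_matrix"],d["T_tool_cam"])
np.savez("w1.npz",p=s['eef_pos'],R=s['tool_rot'],K=d["camera_matrix"],T=d["T_tool_cam"])
E
```

```text
[ 563.21928987 -155.66210013  230.303637  ] [ 0.3075947  -0.05426312  0.4456251 ]
[[336.5294491    0.         253.78115423]
 [  0.         336.5294491  197.2903771 ]
 [  0.           0.           1.        ]] [[-4.91489594e-04 -9.52307786e-01 -3.05138720e-01  7.63505564e+01]
 [ 9.99999865e-01 -5.19384837e-04  1.02402490e-05  5.57191508e-01]
 [-1.68236293e-04 -3.05138674e-01  9.52307913e-01 -1.42252368e+02]
 [ 0.00000000e+00  0.00000000e+00  0.00000000e+00  1.00000000e+00]]
```

View pics/w1.png

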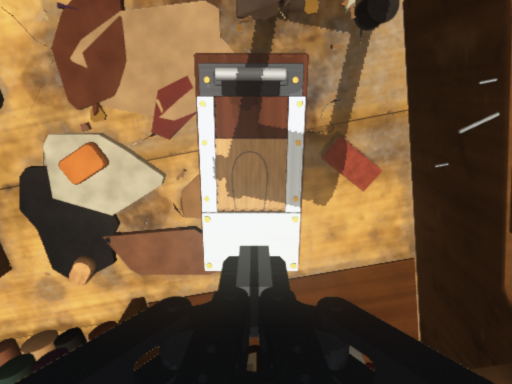

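The wrist view shows the frame squared up with the tool: rail ends at (197,97) and (306,97), cover edge at row 212 (203 to 301), pattern front at row 138 (x 215 to 289), and the clamp bar at row 73 (215 to 286).

```bash
python3 - <<'E'
from h import *
np.set_printoptions(precision=1,suppress=True)
f=np.load("w1.npz"); W=np.eye(4); W[:3,:3]=f['R']; W[:3,3]=f['p']; T=W@f['T']; d={"camera_matrix":f['K']}
for h in (0,5,10):
    P=lambda u,v,z:plane(d,(u,v),z+h,T)
    a,b=P(197,97,21.5),P(306,97,21.5); c,e=P(203,212,24.5),P(301,212,24.5); p=P(215,138,16),; q=P(289,138,16)
    m=(a+b)/2;n=(c+e)/2;k=(p[0]+q)/2
    x=(m-n)[:2]; L=np.linalg.norm(x); x/=L
    print(h,"railend",m,"cover",n,"L(120)",L,"width",np.linalg.norm(a-b),"xf",np.degrees(np.arctan2(x[1],x[0])),"gap",(m-k)[:2]@x, "patw80/opening74",np.linalg.norm(p[0]-q), "bar",P(215,73,76),P(286,73,76),np.linalg.norm(P(215,73,81)-P(286,73,81)))
E
```

```text
0 railend [ 494.5 -143.9   21.5] cover [ 613.7 -166.6   24.5] L(120) 121.31414567218562 width 109.04392500443107 xf 169.2095741408409 gap 41.49377544873223 patw80/opening74 77.94515345780484 bar [ 469.2 -169.4   76. ] [ 480.3 -111.7   76. ] 57.79990332290108
5 railend [ 494.4 -143.8   26.5] cover [ 611.9 -166.2   29.5] L(120) 119.57158145211328 width 107.49167828822345 xf 169.20968296623244 gap 40.91360033683707 patw80/opening74 76.85270575564988 bar [ 469.5 -169.    81. ] [ 480.5 -112.2   81. ] 56.80931547203993
10 railend [ 494.4 -143.8   31.5] cover [ 610.1 -165.9   34.5] L(120) 117.82901723248509 width 105.93943157201583 xf 169.2097950104445 gap 40.333425223607875 patw80/opening74 75.76025805349492 bar [ 469.8 -168.5   86. ] [ 480.6 -112.7   86. ] 55.81872762117881
```

h is about 5 mm, the stop face is at about (493,-144.5), and the gap is about 41 mm. Moving to x_f=-15 and descending.

>>> play_rows(
  commands=[
    [1,-0.019,-0.002,0,0],
    [1,0,0,0.02,0],
    [1,0,0,0.03,0],
    [1,0,0,0.03,0],
    [1,0,0,0.03,0],
    [1,0,0,0.03,0],
    [1,0,0,0.02,0],
    [1,0,0,0.015,0],
    [1,0,0,0.01,0],
    [1,0,0,0.006,0],
    [1,0,0,0.004,0],
    [1,0,0,0,0],
    [1,0,0,0,0],
  ],
)

```text
time: 5.05
eef_pos: [582.2, -162.3, 37.2]
tool_rot: [[-0.982, 0.19, 0.002], [0.19, 0.982, -0.0], [-0.002, -0.0, -1.0]]
contact_force: [-0.0, 0.1, 0.1]
width: 0.0
finger_force: 0.0
```

>>> play_rows(
  commands=[
    [1,0,0,0.002,0],
    [1,0,0,0.002,0],
    [1,0,0,0.002,0],
    [1,0,0,0.001,0],
    [1,0,0,0,0],
    [1,0,0,0,0],
  ],
)

```text
time: 5.65
eef_pos: [581.6, -162.0, 29.2]
tool_rot: [[-0.982, 0.19, -0.0], [0.19, 0.982, 0.0], [0.0, 0.0, -1.0]]
contact_force: [0.5, -0.6, -0.4]
width: -0.3
finger_force: 0.0
```

>>> play_rows(
  commands=[
    [1,0,0,0.001,0],
    [1,0,0,0.001,0],
    [1,0,0,0.001,0],
    [1,0,0,0,0],
    [1,0,0,0,0],
  ],
)

```text
time: 6.15
eef_pos: [581.6, -162.0, 26.2]
tool_rot: [[-0.982, 0.19, -0.0], [0.19, 0.982, 0.0], [0.0, 0.0, -1.0]]
contact_force: [-0.7, 0.4, -0.0]
width: 0.0
finger_force: 0.0
```

>>> play_rows(
  commands=[
    [1,0,0,0.001,0],
    [1,0,0,0.001,0],
    [1,0,0,0,0],
    [1,0,0,0,0],
  ],
)

```text
time: 6.55
eef_pos: [582.2, -162.2, 25.2]
tool_rot: [[-0.982, 0.19, 0.001], [0.19, 0.982, -0.0], [-0.002, -0.0, -1.0]]
contact_force: [-0.4, 0.9, 5.7]
width: 0.5
finger_force: 2.3
```

>>> play_rows(
  commands=[
    [1,0,0,0.0004,0],
    [1,0,0,0,0],
    [1,0,0,0,0],
  ],
)

```text
time: 6.85
eef_pos: [582.3, -162.3, 25.2]
tool_rot: [[-0.982, 0.19, 0.002], [0.19, 0.982, -0.001], [-0.002, -0.0, -1.0]]
contact_force: [-1.7, 0.7, 5.6]
width: 0.1
finger_force: 3.1
```

>>> play_rows(
  commands=[
    [1,0,0,0.0006,0],
    [1,0,0,0,0],
    [1,0,0,0,0],
  ],
)

```text
time: 7.15
eef_pos: [582.6, -162.4, 25.2]
tool_rot: [[-0.982, 0.19, 0.003], [0.19, 0.982, -0.001], [-0.003, -0.0, -1.0]]
contact_force: [-1.1, -0.3, 8.5]
width: -0.1
finger_force: 3.9
```

>>> play_rows(
  commands=[
    [1,0,0,0.0004,0],
    [1,0.0005,0,0,0],
    [1,0.001,0,0,0],
    [1,0.001,0,0,0],
    [1,0.001,0,0,0],
    [1,0.001,0,0,0],
    [1,0.001,0,0,0],
    [1,0.001,0,0,0],
  ],
)

```text
time: 7.95
eef_pos: [577.3, -161.5, 25.2]
tool_rot: [[-0.982, 0.19, 0.006], [0.19, 0.982, -0.002], [-0.006, -0.001, -1.0]]
contact_force: [1.8, -0.5, 7.5]
width: 0.0
finger_force: 3.6
```

>>> play_rows(
  commands=[
    [1,0.001,0,0.0004,0],
    [1,0.001,0,0,0],
    [1,0.001,0,0,0],
    [1,0.001,0,0,0],
    [1,0.001,0,0,0],
    [1,0.001,0,0,0],
    [1,0.001,0,0,0],
    [1,0.001,0,0,0],
    [1,0.001,0,0,0],
    [1,0.001,0,0,0],
  ],
)

```text
time: 8.95
eef_pos: [567.9, -159.8, 25.2]
tool_rot: [[-0.982, 0.19, 0.006], [0.19, 0.982, -0.002], [-0.007, -0.001, -1.0]]
contact_force: [2.7, 0.0, 8.1]
width: -0.1
finger_force: 4.1
```

>>> play_rows(
  commands=[
    [1,0.001,0,0.0004,0],
    [1,0.001,0,0,0],
    [1,0.001,0,0,0],
    [1,0.001,0,0,0],
    [1,0.001,0,0,0],
    [1,0.001,0,0,0],
    [1,0.001,0,0,0],
    [1,0.001,0,0,0],
  ],
)

```text
time: 9.75
eef_pos: [560.4, -158.4, 25.2]
tool_rot: [[-0.982, 0.19, 0.007], [0.19, 0.982, -0.002], [-0.008, -0.001, -1.0]]
contact_force: [1.5, -0.7, 9.0]
width: -0.2
finger_force: 4.6
```

```bash
python3 - <<'E'
from h import *
import cv2
print(r.sense()['contact_force'])
d=r.get_image("top")["pixels"][110:250,170:270,::-1]; w=r.get_image("wrist")["pixels"][20:230,180:320,::-1]
c=np.zeros((600,800,3),np.uint8); c[:560,:400]=cv2.resize(d,None,fx=4,fy=4); c[:600,400:800]=cv2.resize(w,(400,600))
cv2.imwrite("pics/s1.png",c)
E
```

```text
[ 1.45532332 -0.66546993  9.02225607]
```

View pics/s1.png

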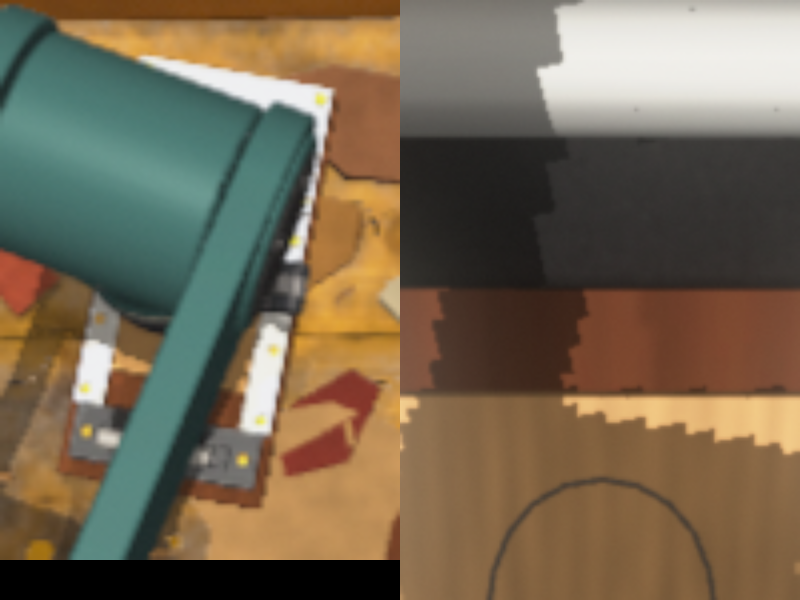

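The picture (right half, wrist) shows the pattern's front edge at crop row 394, moving towards the stop with bare bed (rows 290-394) still ahead. It's being dragged, and about 18 mm remains.

>>> play_rows(
  commands=[
    [1,0.001,0,0.0004,0],
    [1,0.001,0,0,0],
    [1,0.001,0,0,0],
    [1,0.001,0,0,0],
    [1,0.001,0,0,0],
    [1,0.001,0,0,0],
    [1,0.001,0,0,0],
    [1,0.001,0,0,0],
    [1,0.001,0,0,0],
    [1,0.001,0,0,0],
    [1,0.001,0,0,0],
    [1,0.001,0,0,0],
  ],
)

```text
time: 11.05
eef_pos: [549.0, -156.3, 25.2]
tool_rot: [[-0.982, 0.19, 0.008], [0.19, 0.982, -0.003], [-0.009, -0.001, -1.0]]
contact_force: [2.2, 0.4, 10.0]
width: -0.4
finger_force: 5.1
```

>>> play_rows(
  commands=[
    [1,0.0005,0,0,0],
    [1,0.0005,0,0,0],
    [1,0.0005,0,0,0],
    [1,0.0005,0,0,0],
  ],
)

```text
time: 11.45
eef_pos: [547.0, -155.9, 25.1]
tool_rot: [[-0.982, 0.19, 0.008], [0.19, 0.982, -0.003], [-0.009, -0.001, -1.0]]
contact_force: [1.9, -0.4, 10.3]
width: 0.2
finger_force: 5.1
```

>>> play_rows(
  commands=[
    [1,0.0005,0,0,0],
    [1,0.0005,0,0,0],
    [1,0.0005,0,0,0],
    [1,0.0005,0,0,0],
  ],
)

```text
time: 11.85
eef_pos: [545.1, -155.5, 25.2]
tool_rot: [[-0.982, 0.19, 0.008], [0.19, 0.982, -0.003], [-0.009, -0.001, -1.0]]
contact_force: [1.6, -1.2, 11.1]
width: -0.3
finger_force: 5.1
```

>>> play_rows(
  commands=[
    [1,0.0005,0,0,0],
    [1,0.0005,0,0,0],
    [1,0.0005,0,0,0],
  ],
)

```text
time: 12.15
eef_pos: [543.6, -155.3, 25.1]
tool_rot: [[-0.982, 0.19, 0.008], [0.19, 0.982, -0.003], [-0.009, -0.001, -1.0]]
contact_force: [1.2, 1.0, 10.0]
width: 0.2
finger_force: 5.1
```

>>> play_rows(
  commands=[
    [1,0.0005,0,0,0],
    [1,0.0005,0,0,0],
  ],
)

```text
time: 12.35
eef_pos: [542.6, -155.1, 25.2]
tool_rot: [[-0.982, 0.19, 0.008], [0.19, 0.982, -0.003], [-0.009, -0.001, -1.0]]
contact_force: [1.2, -1.1, 10.2]
width: -0.0
finger_force: 5.1
```

>>> play_rows(
  commands=[
    [1,0.0005,0,0,0],
    [1,0.0005,0,0,0],
  ],
)

```text
time: 12.55
eef_pos: [541.7, -154.9, 25.2]
tool_rot: [[-0.982, 0.19, 0.008], [0.19, 0.982, -0.003], [-0.009, -0.001, -1.0]]
contact_force: [1.4, -0.1, 11.1]
width: -0.2
finger_force: 5.1
```

>>> play_rows(
  commands=[
    [1,0.0005,0,0,0],
    [1,0.0005,0,0,0],
  ],
)

```text
time: 12.75
eef_pos: [540.7, -154.7, 25.2]
tool_rot: [[-0.982, 0.19, 0.008], [0.19, 0.982, -0.003], [-0.009, -0.001, -1.0]]
contact_force: [2.0, -0.1, 9.9]
width: 0.1
finger_force: 5.1
```

>>> play_rows(
  commands=[
    [1,0.0005,0,0,0],
    [1,0.0005,0,0,0],
  ],
)

```text
time: 12.95
eef_pos: [540.2, -154.6, 25.2]
tool_rot: [[-0.982, 0.19, 0.01], [0.19, 0.982, -0.003], [-0.01, -0.001, -1.0]]
contact_force: [3.4, -0.9, 9.2]
width: -0.2
finger_force: 4.5
```

>>> play_rows(
  commands=[
    [1,0.0005,0,0,0],
    [1,0.0005,0,0,0],
  ],
)

```text
time: 13.15
eef_pos: [539.3, -154.4, 25.1]
tool_rot: [[-0.982, 0.19, 0.01], [0.19, 0.982, -0.003], [-0.01, -0.001, -1.0]]
contact_force: [3.3, -0.2, 9.5]
width: -0.3
finger_force: 4.5
```

It butts now and the fingertips slip, with about 1.8 N on the stop. I'll press a little more (the pattern is stationary) and keep pushing.

>>> play_rows(
  commands=[
    [1,0.0002,0,0.0004,0],
    [1,0.0002,0,0.0004,0],
    [1,0.0004,0,0.0004,0],
    [1,0.0004,0,0,0],
    [1,0.0004,0,0,0],
    [1,0.0004,0,0,0],
  ],
)

```text
time: 13.75
eef_pos: [538.5, -154.4, 25.1]
tool_rot: [[-0.982, 0.19, 0.013], [0.19, 0.982, -0.004], [-0.013, -0.002, -1.0]]
contact_force: [3.9, -1.2, 12.1]
width: 0.3
finger_force: 5.8
```

>>> play_rows(
  commands=[
    [1,0.0004,0,0.0004,0],
    [1,0.0004,0,0.0004,0],
    [1,0.0004,0,0,0],
    [1,0.0004,0,0,0],
    [1,0.0004,0,0,0],
  ],
)

```text
time: 14.25
eef_pos: [537.5, -154.2, 25.1]
tool_rot: [[-0.982, 0.19, 0.015], [0.19, 0.982, -0.005], [-0.015, -0.002, -1.0]]
contact_force: [5.6, -0.3, 12.9]
width: 0.7
finger_force: 6.5
```

>>> play_rows(
  commands=[
    [1,0.0004,0,0,0],
    [1,0.0004,0,0,0],
    [1,0.0004,0,0,0],
  ],
)

```text
time: 14.55
eef_pos: [536.3, -154.1, 25.1]
tool_rot: [[-0.982, 0.19, 0.015], [0.19, 0.982, -0.005], [-0.015, -0.002, -1.0]]
contact_force: [4.5, -1.3, 13.0]
width: -0.1
finger_force: 6.8
```

>>> play_rows(
  commands=[
    [1,0.0004,0,0.0003,0],
    [1,0.0004,0,0,0],
    [1,0.0004,0,0,0],
    [1,0.0004,0,0,0],
    [1,0.0002,0,0,0],
  ],
)

```text
time: 15.05
eef_pos: [534.9, -153.9, 25.1]
tool_rot: [[-0.982, 0.19, 0.016], [0.19, 0.982, -0.005], [-0.017, -0.002, -1.0]]
contact_force: [5.9, -0.5, 12.8]
width: 0.1
finger_force: 6.7
```

>>> play_rows(
  commands=[
    [1,0,0,-0.002,0],
    [1,0,0,-0.002,0],
    [1,0,0,-0.005,0],
    [1,0,0,-0.02,0],
    [1,0,0,-0.03,0],
    [1,0,0,-0.03,0],
    [1,0,0,-0.02,0],
    [1,0,0,0,0],
    [1,0,0,0,0],
  ],
)

```text
time: 15.95
eef_pos: [527.9, -151.5, 127.2]
tool_rot: [[-0.982, 0.19, -0.002], [0.19, 0.982, 0.001], [0.002, 0.0, -1.0]]
contact_force: [-0.2, 0.3, -0.3]
width: 0.1
finger_force: 0.0
```

```bash
python3 - <<'E'
from h import *
import cv2
print(r.sense()['eef_pos'])
w=r.get_image("wrist")["pixels"][:,:,::-1]
cv2.imwrite("pics/w2.png",w)
E
```

```text
[ 527.89227699 -151.52315162  127.20286922]
```

View pics/w2.png

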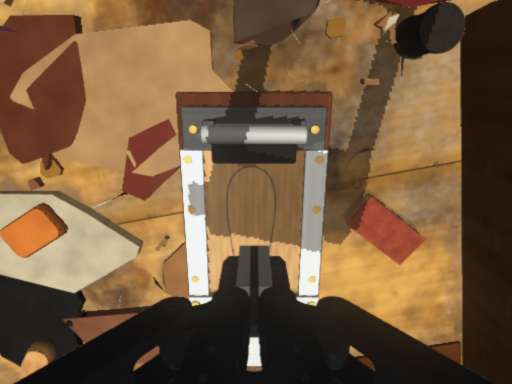

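The wrist view shows the pattern home: its outline tip is at (251,168), no bare bed shows before the stop edge at row 149, and the clamp bar spans (202 to 308, 134).

```bash
python3 - <<'E'
from h import *
np.set_printoptions(precision=1,suppress=True)
f=np.load("w1.npz"); s=r.sense()
def cam(p,R):
    W=np.eye(4); W[:3,:3]=R; W[:3,3]=p; return W@f['T']
T1=cam(f['p'],f['R']);T2=cam(s['eef_pos'],s['tool_rot']); d={"camera_matrix":f['K']}
b=tri([ray(d,(250.5,73),T1),ray(d,(255,134),T2)]); print("bar",*b)
print("bar L",*tri([ray(d,(215,73),T1),ray(d,(202,134),T2)]),"R",*tri([ray(d,(286,73),T1),ray(d,(308,134),T2)]))
a=tri([ray(d,(197,97),T1),ray(d,(182,150),T2)]);c=tri([ray(d,(306,97),T1),ray(d,(327,150),T2)]); print("rail",a,c)
xf=np.array([-.982,.187]); 
for h in(5,9):
    S=sum(plane(d,u,h+21.5,T2) for u in((182,150),(327,150)))/2
    print(h,"S",S,"bar xf",[75+(plane(d,(255,134),h+z,T2)-S)[:2]@xf for z in(76,80)],"TCP xf",75+(s['eef_pos']-S)[:2]@xf,"yf",(s['eef_pos']-S)[:2]@np.array([-.187,-.982]))
E
```

```text
bar [ 475.1 -140.3   83.4] [0.3, 0.3]
bar L [ 469.7 -168.6   82.5] [0.2, 0.2] R [ 480.5 -112.2   85.1] [0.4, 0.4]
rail (array([ 484.3, -197.9,   15.8]), [0.4, 0.4]) (array([505.2, -89.9,  16.4]), [0.3, 0.3])
5 S [ 493.2 -143.5   26.5] bar xf [np.float64(93.03796843578802), np.float64(93.52182455018098)] TCP xf 39.96779955545561 yf 1.2801111462602541
9 S [ 492.5 -143.4   30.5] bar xf [np.float64(92.84900196400264), np.float64(93.33285807839562)] TCP xf 39.29497696927727 yf 1.2695712279086528
```

>>> play_rows(
  commands=[
    [1,0.02,0.001,0,0],
    [1,0.025,0,0,0],
    [1,0.025,0,0,0],
    [1,0.016,0,0,0],
    [1,0,0,0,0],
    [1,0,0,0.015,0],
    [1,0,0,0.015,0],
    [1,0,0,0.015,0],
    [1,0,0,0.012,0],
    [1,0,0,0,0],
    [1,0,0,0,0],
  ],
)

```text
time: 17.1
eef_pos: [444.3, -134.4, 70.9]
tool_rot: [[-0.982, 0.19, -0.001], [0.19, 0.982, 0.001], [0.001, 0.0, -1.0]]
contact_force: [-0.4, 0.2, 0.6]
width: 0.1
finger_force: 0.0
```

>>> play_rows(
  commands=[
    [1,-0.003,0,0,0],
    [1,-0.003,0,0,0],
    [1,-0.003,0,0,0],
    [1,-0.003,0,0,0],
    [1,-0.003,0,0,0],
    [1,0,0,0,0],
  ],
)

```text
time: 17.7
eef_pos: [459.3, -137.4, 71.4]
tool_rot: [[-0.982, 0.19, 0.0], [0.19, 0.982, 0.0], [-0.0, 0.0, -1.0]]
contact_force: [0.4, -0.2, -0.4]
width: -0.2
finger_force: 0.0
```

>>> play_rows(
  commands=[
    [1,-0.003,0,0,0],
    [1,-0.003,0,0,0],
    [1,-0.003,0,0,0],
    [1,-0.003,0,0,0],
  ],
)

```text
time: 18.1
eef_pos: [470.7, -139.6, 71.1]
tool_rot: [[-0.982, 0.19, -0.001], [0.19, 0.982, 0.0], [0.001, 0.0, -1.0]]
contact_force: [-2.4, 0.4, -0.2]
width: 0.3
finger_force: 1.0
```

>>> play_rows(
  commands=[
    [1,-0.003,0,0,0],
    [1,-0.003,0,0,0],
    [1,-0.003,0,0,0],
    [1,-0.003,0,0,0],
  ],
)

```text
time: 18.5
eef_pos: [483.0, -142.0, 71.5]
tool_rot: [[-0.982, 0.19, 0.0], [0.19, 0.982, -0.0], [-0.0, 0.0, -1.0]]
contact_force: [-1.6, -0.4, -0.5]
width: -0.2
finger_force: 0.8
```

>>> play_rows(
  commands=[
    [1,-0.003,0,0,0],
    [1,-0.003,0,0,0],
    [1,-0.003,0,0,0],
  ],
)

```text
time: 18.8
eef_pos: [491.3, -143.5, 71.0]
tool_rot: [[-0.982, 0.19, -0.001], [0.19, 0.982, 0.0], [0.001, 0.0, -1.0]]
contact_force: [-2.9, 1.3, -0.7]
width: 0.0
finger_force: 1.2
```

>>> play_rows(
  commands=[
    [1,-0.002,0,0,0],
    [1,-0.002,0,0,0],
  ],
)

```text
time: 19.0
eef_pos: [495.8, -144.4, 71.4]
tool_rot: [[-0.982, 0.19, 0.0], [0.19, 0.982, -0.0], [-0.0, 0.0, -1.0]]
contact_force: [-0.8, 0.7, 0.6]
width: 0.2
finger_force: 0.6
```

>>> play_rows(
  commands=[
    [1,-0.002,0,0,0],
    [1,-0.002,0,0,0],
    [1,-0.002,0,0,0],
  ],
)

```text
time: 19.3
eef_pos: [501.7, -145.7, 71.7]
tool_rot: [[-0.982, 0.19, 0.001], [0.19, 0.982, -0.0], [-0.001, -0.0, -1.0]]
contact_force: [-0.2, 0.9, 1.8]
width: 0.1
finger_force: 0.5
```

>>> play_rows(
  commands=[
    [1,-0.002,0,0,0],
    [1,-0.002,0,0,0],
    [1,-0.002,0,0,0],
  ],
)

```text
time: 19.6
eef_pos: [507.7, -146.8, 71.6]
tool_rot: [[-0.982, 0.19, 0.001], [0.19, 0.982, -0.0], [-0.001, 0.0, -1.0]]
contact_force: [0.3, -0.2, 1.1]
width: 0.0
finger_force: 0.4
```

>>> play_rows(
  commands=[
    [1,-0.002,0,0,0],
    [1,-0.002,0,0,0],
    [1,-0.002,0,0,0],
    [1,-0.002,0,0,0],
  ],
)

```text
time: 20.0
eef_pos: [515.2, -148.2, 71.4]
tool_rot: [[-0.982, 0.19, 0.0], [0.19, 0.982, 0.0], [-0.0, 0.0, -1.0]]
contact_force: [-0.7, -0.4, 0.9]
width: 0.2
finger_force: 0.4
```

Fingertips are on top of the bar now; pressing down.

>>> play_rows(
  commands=[
    [1,0,0,0.002,0],
    [1,0,0,0.002,0],
    [1,0,0,0.002,0],
    [1,0,0,0.002,0],
    [1,0,0,0.002,0],
    [1,0,0,0.002,0],
  ],
)

```text
time: 20.6
eef_pos: [514.9, -148.1, 59.1]
tool_rot: [[-0.982, 0.19, -0.0], [0.19, 0.982, 0.0], [0.0, 0.0, -1.0]]
contact_force: [1.3, 0.0, 1.1]
width: -0.2
finger_force: 0.6
```

>>> play_rows(
  commands=[
    [1,0,0,0.002,0],
    [1,0,0,0.002,0],
    [1,0,0,0.001,0],
    [1,0,0,0.001,0],
  ],
)

```text
time: 21.0
eef_pos: [514.9, -148.1, 53.2]
tool_rot: [[-0.982, 0.19, -0.0], [0.19, 0.982, 0.0], [0.0, 0.0, -1.0]]
contact_force: [-0.1, -0.0, 0.9]
width: 0.2
finger_force: 0.5
```

>>> play_rows(
  commands=[
    [1,0,0,0.001,0],
    [1,0,0,0.001,0],
    [1,0,0,0.001,0],
  ],
)

```text
time: 21.3
eef_pos: [515.0, -148.2, 50.4]
tool_rot: [[-0.982, 0.19, 0.0], [0.19, 0.982, 0.0], [-0.0, 0.0, -1.0]]
contact_force: [1.0, 0.4, 1.3]
width: 0.0
finger_force: 0.5
```

>>> play_rows(
  commands=[
    [1,0,0,0.001,0],
    [1,0,0,0.001,0],
    [1,0,0,0.001,0],
  ],
)

```text
time: 21.6
eef_pos: [515.0, -148.2, 47.3]
tool_rot: [[-0.982, 0.19, 0.0], [0.19, 0.982, 0.0], [-0.0, 0.0, -1.0]]
contact_force: [0.1, 0.7, 0.6]
width: -0.0
finger_force: 0.5
```

>>> play_rows(
  commands=[
    [1,0,0,0.001,0],
    [1,0,0,0.001,0],
  ],
)

```text
time: 21.8
eef_pos: [515.2, -148.2, 46.8]
tool_rot: [[-0.982, 0.19, 0.0], [0.19, 0.982, -0.0], [-0.0, -0.0, -1.0]]
contact_force: [-3.7, 1.3, 10.1]
width: 0.3
finger_force: 5.7
```

Foot is seated at z=46.8, as predicted. Hold, then lift off.

>>> play_rows(
  commands=[
    [1,0,0,0,0],
    [1,0,0,0,0],
    [1,0,0,0,0],
    [1,0,0,-0.001,0],
    [1,0,0,-0.002,0],
    [1,0,0,-0.01,0],
    [1,0,0,-0.03,0],
    [1,0,0,-0.04,0],
    [1,0,0,-0.04,0],
    [1,-0.01,0,-0.03,0],
    [1,0,0,0,0],
    [1,0,0,0,0],
  ],
)

```text
time: 23.0
eef_pos: [525.1, -150.2, 199.3]
tool_rot: [[-0.982, 0.19, 0.001], [0.19, 0.982, -0.001], [-0.002, -0.0, -1.0]]
contact_force: [-0.0, 0.5, -0.3]
width: 0.1
finger_force: 0.0
```

```bash
python3 - <<'E'
from h import *
import cv2
w=r.get_image("wrist")["pixels"][:,:,::-1]; cv2.imwrite("pics/w3.png",w)
E
```

```text
(no output)
```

View pics/w3.png

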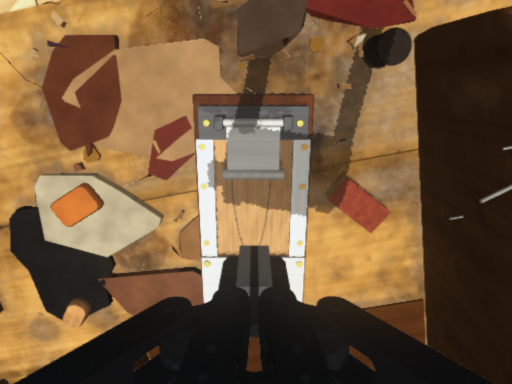

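The clamp lies flat on the pattern (flap at (253,150), bar at row 174). There is no gap at the stop edge (row 139), and the bystanders look undisturbed. Handing in.

```bash
python3 -c "
from workcell import r
print(r.hand_in())"
```

```text
the job is handed in; nothing more can be done
None
```

I slid the pattern up against the stop with an estimated 3 N and folded the clamp down onto it. The last wrist image shows it home with the arm clear, and I handed the job in at about 23 s; no verdict came back.

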